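# Sweep the metal offcuts into the scrap pan

### The job

Clear the bench: using the fingertips as a broom, sweep the three small metal offcuts (steel slug, copper block, brass collar) along the bench top and through the open front of the green scrap pan, until each lies flat and wholly inside, well past the front edge. Keep them flat on the bench all the way, never lifted or toppled, and leave the tape roll, the steel dolly and the file where they lie.

Things in the scene. Friction and masses are not known exactly. Their poses are not given: they have to be found in the camera images.
- scrap_pan: Green steel scrap pan fixed to the bench: inside 210 mm wide, 150 mm deep; walls 35 mm high, 5 mm thick at both sides and back, front fully open. Floor under 1 mm thick, so parts slide in without a step. Origin: on the bench, middle of the open front. Own y leads into the pan (back wall's inner face at y = 150 mm), x across it (side walls' inner faces at x = -105 and 105 mm), z up.
- slug: Offcut: solid steel disc standing on its flat end, 30 mm diameter, 18 mm high, about 0.1 kg, loose on the bench. Origin: centre of the underside, z up.
- block: Offcut: solid copper-coloured block, 34 x 24 mm and 18 mm high (along its x, y, z), about 0.11 kg, loose on the bench. Origin: centre of the underside.
- collar: Offcut: brass collar lying flat, 34 mm outside and 22 mm hole diameter, 20 mm high, about 0.08 kg, loose on the bench. Origin: centre of the underside, z up.
- tape: Bystander: cream roll of masking tape lying flat, 76 mm diameter, 25 mm high, loose. Origin: centre of the underside.
- dolly: Bystander: dark steel block with rounded edges, 46 x 46 mm and 40 mm high, loose. Origin: centre of the underside.
- file: Bystander: hand file with a wooden handle, lying along its x axis, 250 mm long (from x = -120 mm, the handle, to x = 130 mm, the blade's end), up to 28 mm wide and 28 mm high, loose. Origin: underside, about mid-length.

How it is judged:
By the outcome, as a careful person would: the job done as asked, in the order asked, and still so for the second after the job is handed in, with the robot touching nothing.
It also fails if it takes over 67 s, if anything falls off the work surface, if the arm or the gripper's body presses on something with over 40 N, if the wrist force passes 120 N, or if a joint passes its speed limit or range.

### The arm

A 6-joint arm with a two-finger parallel gripper is mounted at the origin on the work surface. World frame = base frame: x ahead of the robot, y to its left, z up, the work surface at z = 0. Lengths are in m, angles in rad, forces in N, time in s.
With the tool pointing down it reaches from about 0.35 to 0.85 m from the base axis. Payload 8.1 kg.
Tool frame: the origin (TCP) lies on the centre line of the jaws, within the pads' length; the fingertips stand robot.tips_ahead ahead of it and the grasp point (between the pads) lies 6 mm ahead of it (robot.tips_ahead is the distance from the TCP to the fingertips, in m); z points along the fingers, y is the line along which they close (so a half turn about z gives the same grasp; the last joint's range is limited). The gripper opens to 93 mm and grips with 3 to 60 N. Pads are 15 mm wide; open, the fingers measure 128 mm over their backs; the gripper's body (75 mm by 188 mm) begins 65 mm behind the grasp point.
Start: joints at [-1.25, 0.13, 1.488, -0, 1.523, -0.085], TCP at [0.237, -0.551, 0.244] pointing down, gripper open.
Joint ranges: [-2.96, 2.96], [-0.89, 2.26], [0.02, 2.5], [-1.34, 4.48], [0, 2.73], [-2.66, 2.66]. Speed limits (rad/s): [2.39, 2.39, 2.79, 3.14, 3.14, 3.14].

### API

Orientations are given as a rotation vector (axis times angle).
In Python, from plant import robot gives the robot as it stands.
- The arm moves only by the tool apply_moves, never from a script. Its arguments are lists of equal length, an entry for each row: "delta_pos": the shift along the tool's x, y, z in cm, a list of three; "twist": the turn about the tool's z in rad. A call has 1 to 8 rows; each row shifts and turns the commanded pose from where the row before left it, along the tool's axes as they then stand; what a row does not reach is not made up. A row lasts 1/8 s, in which the tool goes at most 62.5 mm and 10.7 degrees, less where a joint would pass 70% of its speed; a pose out of reach is approached as far as the arm can. A call with a gripper value outside its range is refused whole. "gripper" is the finger opening in cm, from 0 to 9.3, set as the call begins (left out, the last holds). The fingers move at their own pace and stop on an object; "squeeze" is the grip in N (left out, the last holds). Time passes only in rows, so rows that do not move let the fingers close. It gives the time, the measured TCP pose, the force, the opening and the grip force at its end, in the units of the state.
- robot.read_state(): the state, without advancing time (a new reading comes with each control period).
- robot.read_camera(name): name is "scene" or "top" or "wrist"; returns a dict with "frame" (384x512x3 uint8, red, green, blue), "vertical_fov" (degrees; the focal length in pixels is half the picture's height over the tangent of half this angle, whatever the lens; pixels are square), "cx", "cy" (the principal point, pixels), "R" (3x3) and "t" (3): a world point X has camera coordinates R X + t. Camera axes: x right, y down, z forward; pixel columns grow to the right and rows downward; lengths in m; the calibration is good to about 2 mm. A picture is of the moment at which its call begins. There is no depth.
- robot.close_job(): hands the job in; it is judged then, once.
The state is a dict: "t": time; "q": joint angles; "dq": joint speeds; "joint_torque": joint torques, N m; "tool_pos": TCP position; "orientation": TCP orientation; "force": force on the tool from outside, world axes, zero at the start; "wrist_torque": the same for the moment, N m; "opening": finger opening in m; "gripper_force": force on a finger pad.
Only numpy, scipy, OpenCV 4.12 (cv2) and the standard library are available. Lean on these libraries where they do the work, as an engineer would, in place of code of your own. Each camera call takes 0.05 s, during which the arm holds its last target. There are 200 camera calls.

## Working session

There is one attempt and no reset: what is moved stays moved. The work goes in short steps, Python scripts to look and compute and a tool call to move; the robot and the scene stay as the last step left them, time stands still between calls to the robot, and variables do not carry over. Pictures are saved under pics/ and viewed, at most 10 in all, crops included, and the job is handed in when it is done.

Besides the shell and the picture viewer there is one more tool, called after "Emit:" as a command line: name --pt "numbers of a row" for each row, then --argument value for the rest. apply_moves: Moves the arm, as the interface text tells. Its arguments: {"type":"object","properties":{"delta_pos":{"type":"array"},"twist":{"type":"array"},"gripper":{"type":"number"},"squeeze":{"type":"number"}},"required":["delta_pos","twist"]}

```bash
mkdir -p pics; ls; python3 - <<'E'
from plant import robot
import cv2,pickle
s=robot.read_state();print(s['t'],s['tool_pos'],s['orientation'],s['opening'],robot.tips_ahead)
d={n:robot.read_camera(n) for n in("top","scene")}
pickle.dump(d,open('c.pkl','wb'))
for n in d:
    c=d[n];print(n,c['vertical_fov'],c['cx'],c['cy'],c['R'],c['t']);cv2.imwrite(f'pics/{n}0.png',c['frame'][...,::-1])
E
```

```text
pics
0.0 [ 0.23670012 -0.55075627  0.24259559] [-3.07533899e+00 -6.32625047e-01  3.40163317e-04] 0.09291856374921757 0.025
top 42.338635153640396 258.3770642890349 183.52088843371808 [[ 0.01872007 -0.99982178 -0.00244405]
 [-0.97911776 -0.01783739 -0.20250986]
 [ 0.20243017  0.00618401 -0.97927717]] [-0.07294347  0.58662393  1.04670835]
scene 42.651034021746035 257.0660803933072 188.3692313784381 [[ 0.67885678  0.7339723   0.02093182]
 [ 0.51666557 -0.45722405 -0.72388041]
 [-0.52173764  0.50222587 -0.68960787]] [-0.33358376 -0.30599443  1.21576299]
```

View pics/top0.png

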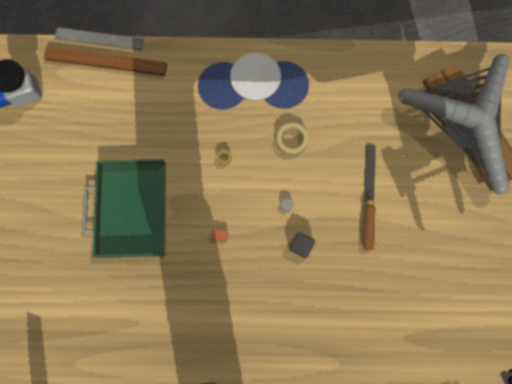

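View pics/scene0.png

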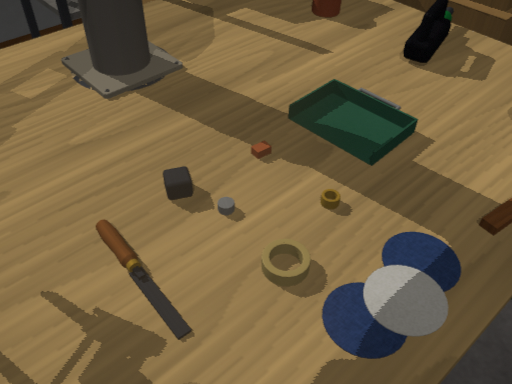

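Top view: the pan is at cols 95–165, rows 160–257, with its open front to the right. Collar (223,157), block (220,235), slug (287,204), dolly (302,244), tape (292,138), file at col 370.

```bash
cat > h.py <<'E'
import numpy as np,cv2,pickle
def ray(c,u,v,z):
    f=192/np.tan(np.radians(c['vertical_fov']/2))
    d=c['R'].T@np.array([(u-c['cx'])/f,(v-c['cy'])/f,1]);o=-c['R'].T@c['t']
    return (o+d*(z-o[2])/d[2])[:2]
def blob(c,uv,z,rad=14):
    # local patch: segment by difference from the local median wood colour
    u0,v0=uv;im=cv2.cvtColor(c['frame'],cv2.COLOR_RGB2LAB).astype(float)
    p=im[v0-rad:v0+rad+1,u0-rad:u0+rad+1]
    e=np.concatenate([p[0],p[-1],p[:,0],p[:,-1]]);m=np.median(e,0)
    k=(np.linalg.norm((p-m)[...,1:],axis=2)*1.5+0.4*abs(p[...,0]-m[0])>22).astype(np.uint8)
    n,l,s,ce=cv2.connectedComponentsWithStats(k)
    i=1+np.argmax(s[1:,4]);pts=np.argwhere(l==i)[:,::-1]+[u0-rad,v0-rad]
    r=cv2.minAreaRect(np.array([ray(c,a,b,z)*1000 for a,b in pts],np.float32))
    return s[i,4],ce[i]+[u0-rad,v0-rad],np.round(r[0],1),np.round(r[1],1),round(r[2],1)
E
python3 - <<'E'
from h import *
d=pickle.load(open('c.pkl','rb'));c=d['top']
for n,uv,z,r in(('slug',(287,204),.012,14),('block',(220,235),.012,14),('collar',(223,157),.012,14),('tape',(292,138),.015,24),('dolly',(302,244),.03,20)):
    print(n,*blob(c,uv,z,r))
c2=d['scene']
for n,uv,z in(('slug',(227,205),.012),('block',(261,149),.012),('collar',(330,199),.012)): print(n,*blob(c2,uv,z))
for n,u,v,z in(('panFL',165,160,.035),('panFR',165,256,.035),('floor',165,208,0),('panBL',97,161,.035),('panBR',95,256,.035),('file',370,145,.0),('fileh',369,249,.02)):print(n,ray(c,u,v,z))
im=np.hstack([cv2.resize(c['frame'][120:270,80:320],None,fx=3.3,fy=3.3,interpolation=0)])
cv2.imwrite('pics/top0c.png',im[...,::-1])
E
```

```text
slug 234 [285.35470085 201.55555556] [ 556.6 -127. ] [31.9 49.1] 86.6
block 219 [217.13242009 235.73972603] [473.9  29.2] [31.9 43.2] 1.1
collar 114 [223.5877193  156.70175439] [660.1  21.6] [29.4 26. ] 1.8
tape 260 [285.11923077 121.55769231] [ 742.8 -120. ] [45.8 78.7] 33.5
dolly 781 [299.26632522 239.35851472] [ 464.6 -156.6] [75.9 64.7] 1.1
slug 397 [228.77078086 208.43324937] [ 560.7 -132.3] [34.4 62.6] 76.3
block 235 [260.84680851 149.11489362] [478.1  21.9] [43.2 38.3] 82.7
collar 410 [332.54146341 201.57560976] [667.3  18.4] [40.4 58.8] 39.9
panFL [0.64450461 0.15449627]
panFR [0.42516517 0.14201103]
floor [0.53798966 0.15498282]
panBL [0.63928795 0.31128293]
panBR [0.42227946 0.29732769]
file [ 0.6992225  -0.32698039]
fileh [ 0.45013936 -0.31369519]
```

View pics/top0c.png

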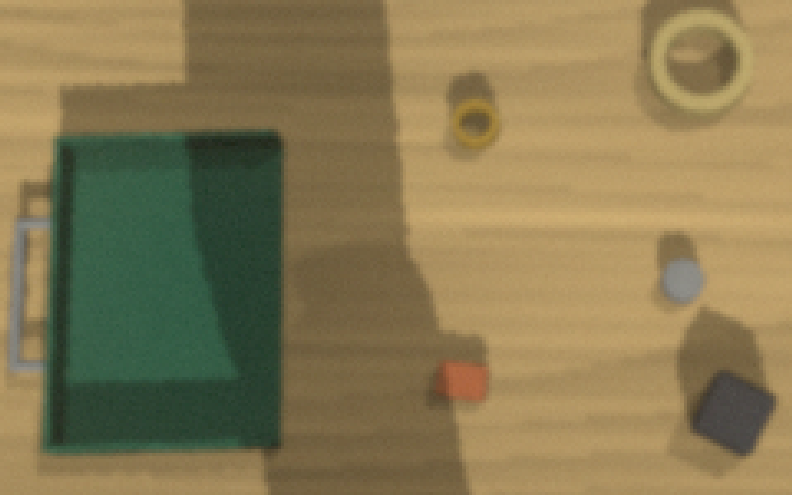

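The crop shows clean object tops: slug (683,280), collar (475,122), block (465,380), dolly (735,412), tape (702,60). Next I refine their positions with colour masks.

```bash
cat >> h.py <<'E'
def cols(c):
    """hue-masked world points (mm) of slug, block, collar"""
    hsv=cv2.cvtColor(c['frame'],cv2.COLOR_RGB2HSV).astype(int);H,S,V=np.moveaxis(hsv,2,0)
    return dict(slug=(S<70)&(H>90)&(H<130)&(V>90),block=((H<9)|(H>174))&(S>110),collar=(H>17)&(H<28)&(S>165))
def find(c,guess,zt,r=18):
    for n,k in cols(c).items():
        u,v=guess[n];m=np.zeros_like(k);m[v-r:v+r,u-r:u+r]=k[v-r:v+r,u-r:u+r]
        p=np.argwhere(m)[:,::-1].astype(np.float32)
        if len(p)<5: print(n,'few',len(p));continue
        bb=(p.min(0)+p.max(0))/2;x=[ray(c,a,b,zt[n])*1000 for a,b in p]
        R=cv2.minAreaRect(np.array(x,np.float32));print(n,len(p),bb,'xy',np.round(ray(c,*bb,zt[n])*1000),np.round(R[0]),np.round(R[1]),round(R[2]))
E
python3 - <<'E'
from h import *
d=pickle.load(open('c.pkl','rb'));zt=dict(slug=.014,block=.014,collar=.016)
find(d['top'],dict(slug=(287,204),block=(220,235),collar=(223,157)),zt)
find(d['scene'],dict(slug=(227,205),block=(261,149),collar=(330,199)),dict(slug=.009,block=.009,collar=.01))
c=d['top']
for n,u,v,z in(('slug',287,204.8,.018),('collar',223.9,157,.02),('block',221,235.2,.018),('dolly',302.7,244.8,.04),('tape',292.7,138.2,.025)):print(n,ray(c,u,v,z))
for p in((227,205),(261,149),(330,199)):print(d['scene']['frame'][p[1],p[0]])
E
```

```text
slug few 0
block few 0
collar few 2
slug few 0
block few 0
collar 298 [330.  198.5] xy [660.  21.] [659.  21.] [31. 50.] 34
slug [ 0.54781798 -0.128522  ]
collar [0.65803246 0.02002661]
block [0.4752249  0.02075538]
dolly [ 0.45513825 -0.16276852]
tape [ 0.70520476 -0.14041776]
[109 106 101]
[137  76  45]
[111  90  50]
```

Emit:
apply_moves --pt "0 0 0" --pt "0 0 0" --pt "0 0 0" --pt "0 0 0" --pt "0 0 0" --pt "0 0 0" --pt "0 0 0" --pt "0 0 0" --twist '[-0.166, -0.166, -0.166, -0.166, -0.166, -0.166, -0.168, 0]' --gripper 1.6

```text
t: 1.1
tool_pos: [0.2368, -0.551, 0.2431]
orientation: [-2.223, -2.219, -0.001]
force: [-0.1, 0.3, 0.3]
opening: 0.0188
gripper_force: 0.0
```

Emit:
apply_moves --pt "3.8 3.1 0" --pt "3.8 3.1 0" --pt "3.8 3.1 0" --pt "3.8 3.1 0" --pt "3.8 3.1 0" --pt "3.8 3.1 0" --pt "3.8 3.1 0" --pt "3.8 3.1 0" --twist '[0, 0, 0, 0, 0, 0, 0, 0]'

```text
t: 2.1
tool_pos: [0.4859, -0.2461, 0.2435]
orientation: [-2.228, -2.215, 0.0]
force: [0.5, -0.3, 0.2]
opening: 0.0157
gripper_force: 0.0
```

Emit:
apply_moves --pt "3.8 3.1 3" --pt "3.7 3.2 3" --pt "0 0 4" --pt "0 0 0" --pt "0 0 0" --twist '[0, 0, 0, 0, 0]'

```text
t: 2.72
tool_pos: [0.5485, -0.1732, 0.145]
orientation: [2.225, 2.217, 0.0]
force: [-0.5, -0.2, 0.5]
opening: 0.0163
gripper_force: 0.0
```

Emit:
apply_moves --pt "0 0 3" --pt "0 0 3" --pt "0 0 2.5" --pt "0 0 1.5" --pt "0 0 1.2" --pt "0 0 0" --twist '[0, 0, 0, 0, 0, 0]'

```text
t: 3.48
tool_pos: [0.5482, -0.1728, 0.0316]
orientation: [-2.223, -2.219, 0.0]
force: [-0.4, 0.4, -0.2]
opening: 0.0162
gripper_force: 0.0
```

```bash
python3 - <<'E'
from plant import robot
import cv2,numpy as np
a=robot.read_camera("scene")['frame'][100:300,120:400];b=robot.read_camera("wrist")['frame']
im=np.hstack([cv2.resize(a,(400,286)),cv2.resize(b,(381,286))])
cv2.imwrite('pics/s1.png',im[...,::-1])
E
```

```text
(no output)
```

View pics/s1.png

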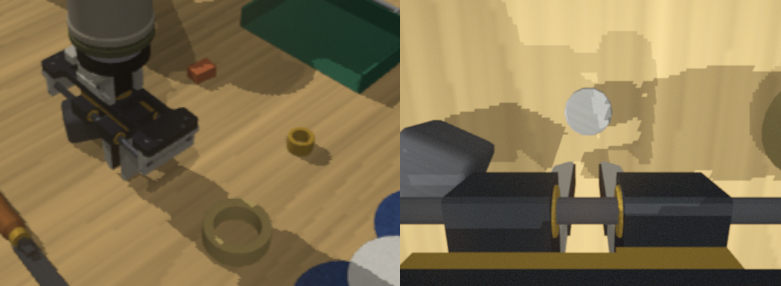

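Wrist view: the slug (588,110) is centred on the finger gap (~587). I'll push it now.

Emit:
apply_moves --pt "0.6 0 0.2" --pt "0.6 0 0" --pt "0.8 0 0" --pt "1 0 0" --pt "1 0 0" --pt "1 0 0" --pt "1 0 0" --pt "1 0 0" --twist '[0, 0, 0, 0, 0, 0, 0, 0]'

```text
t: 4.58
tool_pos: [0.5484, -0.1019, 0.0297]
orientation: [2.222, 2.22, 0.0]
force: [-0.1, -0.0, 1.2]
opening: 0.016
gripper_force: 0.4
```

Emit:
apply_moves --pt "1.2 0 0" --pt "1.2 0 0" --pt "1.2 0 0" --pt "1.2 0 0" --pt "1.2 0 0" --pt "1.2 0 0" --pt "1.2 0 0" --pt "1.2 0 0" --twist '[0, 0, 0, 0, 0, 0, 0, 0]'

```text
t: 5.58
tool_pos: [0.5484, -0.0058, 0.0297]
orientation: [2.222, 2.22, 0.0]
force: [0.3, -0.5, 1.3]
opening: 0.0158
gripper_force: 0.4
```

```bash
python3 - <<'E'
from plant import robot
import cv2,numpy as np
a=robot.read_camera("scene")['frame'][60:260,180:460];b=robot.read_camera("wrist")['frame']
im=np.hstack([cv2.resize(a,(400,286)),cv2.resize(b,(381,286))])
cv2.imwrite('pics/s2.png',im[...,::-1])
E
```

```text
(no output)
```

View pics/s2.png

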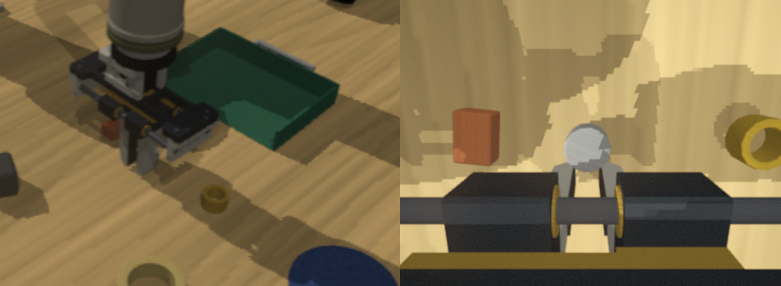

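The slug (587,148) is cradled and tracking, with the block (475,136) and collar (755,140) well clear. Continuing.

Emit:
apply_moves --pt "1.2 0 0" --pt "1.2 0 0" --pt "1.2 0 0" --pt "1.2 0 0" --pt "1.2 0 0" --pt "1.2 0 0" --pt "1.2 0 0" --pt "1.2 0 0" --twist '[0, 0, 0, 0, 0, 0, 0, 0]'

```text
t: 6.68
tool_pos: [0.5485, 0.0903, 0.0296]
orientation: [-2.222, -2.22, -0.0]
force: [-0.1, -0.4, -0.4]
opening: 0.0157
gripper_force: 0.2
```

Emit:
apply_moves --pt "1.2 0 0" --pt "1.2 0 0" --pt "1.2 0 0" --pt "1.2 0 0" --pt "1.2 0 0" --pt "1.2 0 0" --pt "1.2 0 0" --pt "1.2 0 0" --twist '[0, 0, 0, 0, 0, 0, 0, 0]'

```text
t: 7.68
tool_pos: [0.5486, 0.1862, 0.0296]
orientation: [-2.223, -2.22, 0.0]
force: [0.8, -0.1, -0.3]
opening: 0.0157
gripper_force: 0.2
```

Emit:
apply_moves --pt "1.2 0 0" --pt "1.1 0 0" --pt "0.8 0 0" --pt "0.5 0 0" --pt "0.3 0 0" --pt "-0.5 0 0" --pt "-1.5 0 0" --pt "-1 0 -1" --twist '[0, 0, 0, 0, 0, 0, 0, 0]'

```text
t: 8.68
tool_pos: [0.5478, 0.1926, 0.039]
orientation: [-2.223, -2.219, 0.003]
force: [0.2, -0.2, 0.2]
opening: 0.0156
gripper_force: 0.0
```

Emit:
apply_moves --pt "0 0 -3" --pt "0 0 -3" --pt "-4 -1.4 -1" --pt "-5 -1.4 0" --pt "-5 -1.4 0" --pt "-5 -1.4 0" --pt "-5 -1.4 0" --pt "0 0 0" --twist '[0, 0, 0, 0, 0, 0, 0, 0]' --gripper 0.8

```text
t: 9.68
tool_pos: [0.4776, -0.0491, 0.1105]
orientation: [2.228, 2.213, 0.0]
force: [-0.5, 0.7, 0.0]
opening: 0.0079
gripper_force: 0.0
```

```bash
python3 - <<'E'
from plant import robot
import cv2,numpy as np
from h import ray
a=robot.read_camera("top")['frame'][130:280,80:280];c=robot.read_camera("wrist");b=c['frame']
im=np.hstack([cv2.resize(a,(400,300)),cv2.resize(b,(400,300))])
cv2.imwrite('pics/s3.png',im[...,::-1])
H=cv2.cvtColor(b,cv2.COLOR_RGB2HSV).astype(int);k=((H[...,0]<9)|(H[...,0]>174))&(H[...,1]>130)
k=k.astype(np.uint8);n,l,s,ce=cv2.connectedComponentsWithStats(k);i=1+np.argmax(s[1:,4])
p=np.argwhere(l==i)[:,::-1];print(s[i],ce[i])
R=cv2.minAreaRect(np.array([ray(c,u,v,.018)*1000 for u,v in p],np.float32));print(R)
E
```

```text
Traceback (most recent call last):
ValueError: attempt to get argmax of an empty sequence
```

View pics/s3.png

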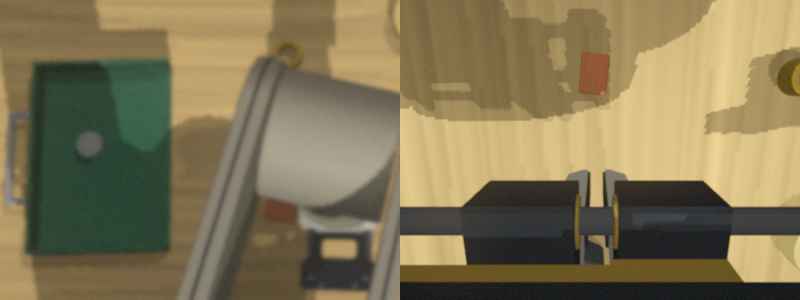

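Left: the slug sits in the pan at crop (90,145), deep inside. Right: the block (594,73) is almost aligned with the finger centre (597) and nearly square to it.

Emit:
apply_moves --pt "0.5 -0.2 2.5" --pt "0.5 0 2.5" --pt "0 0 2" --pt "0 0 1.1" --pt "0.6 0 0" --pt "0.8 0 0" --pt "0.8 0 0" --pt "0.8 0 0" --twist '[0, 0, 0, 0, 0, 0, 0, 0]'

```text
t: 10.78
tool_pos: [0.4769, -0.0049, 0.0293]
orientation: [2.222, 2.22, 0.001]
force: [-0.1, 0.5, 0.1]
opening: 0.0079
gripper_force: 0.0
```

Emit:
apply_moves --pt "0.8 0 0" --pt "1 0 0" --pt "1 0 0" --pt "1 0 0" --pt "1 0 0" --pt "1 0 0" --pt "1 0 0" --pt "1 0 0" --twist '[0, 0, 0, 0, 0, 0, 0, 0]'

```text
t: 11.78
tool_pos: [0.4765, 0.0731, 0.0286]
orientation: [-2.223, -2.22, 0.0]
force: [-0.6, -0.8, 1.1]
opening: 0.0082
gripper_force: 0.7
```

```bash
python3 - <<'E'
from plant import robot
import cv2
cv2.imwrite('pics/s4.png',robot.read_camera("wrist")['frame'][...,::-1])
E
```

```text
(no output)
```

View pics/s4.png

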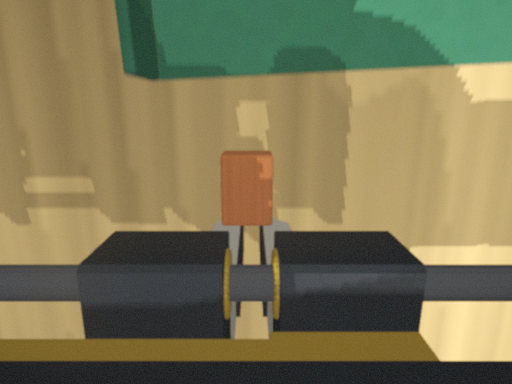

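The block (247,188) is square against both fingertips, and the pan's side wall (~125,75) is well clear. Continuing.

Emit:
apply_moves --pt "1.2 0 0" --pt "1.2 0 0" --pt "1.2 0 0" --pt "1.2 0 0" --pt "1.2 0 0" --pt "1.2 0 0" --pt "1.2 0 0" --pt "1.2 0 0" --twist '[0, 0, 0, 0, 0, 0, 0, 0]'

```text
t: 12.82
tool_pos: [0.4766, 0.1693, 0.0286]
orientation: [-2.223, -2.22, 0.0]
force: [-0.0, -1.2, 0.2]
opening: 0.008
gripper_force: 0.3
```

Emit:
apply_moves --pt "1.2 0 0" --pt "1 0 0" --pt "1 0 0" --pt "0.6 0 0" --pt "0.3 0 0" --pt "-0.5 0 0" --pt "-1.5 0 0" --pt "-1 0 -1" --twist '[0, 0, 0, 0, 0, 0, 0, 0]'

```text
t: 13.82
tool_pos: [0.4757, 0.1779, 0.0381]
orientation: [-2.223, -2.219, 0.003]
force: [0.3, 1.0, -0.5]
opening: 0.008
gripper_force: 0.0
```

Emit:
apply_moves --pt "0 0 -3" --pt "0 0 -4" --pt "-4 4 0" --pt "-4 4 0" --pt "-4 4 0" --pt "-4 4 0" --pt "-4.3 4.3 0" --pt "0 0 0" --twist '[0, 0, 0, 0, 0, 0, 0, 0]' --gripper 1.6

```text
t: 14.82
tool_pos: [0.6809, -0.0287, 0.1082]
orientation: [2.228, 2.214, -0.001]
force: [-0.9, 0.1, 0.2]
opening: 0.0157
gripper_force: 0.0
```

Emit:
apply_moves --pt "0 0 0" --pt "0 0 0" --pt "0 0 0" --pt "0 0 0" --twist '[-0.146, -0.145, -0.145, 0]'

```text
t: 15.32
tool_pos: [0.6789, -0.0238, 0.1094]
orientation: [1.691, 2.647, 0.0]
force: [0.5, 0.6, -0.4]
opening: 0.0161
gripper_force: 0.0
```

```bash
python3 - <<'E'
from plant import robot
import cv2,numpy as np
a=robot.read_camera("top")['frame'][130:280,80:280];b=robot.read_camera("wrist")['frame']
im=np.hstack([cv2.resize(a,(400,300)),cv2.resize(b,(400,300))])
cv2.imwrite('pics/s5.png',im[...,::-1])
E
```

```text
(no output)
```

View pics/s5.png

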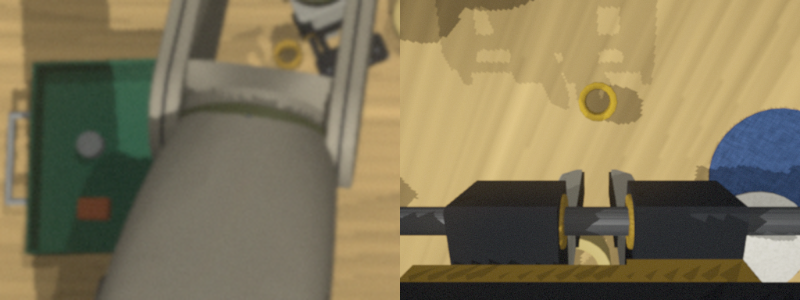

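Left: the slug (90,145) and block (93,208) are deep in the pan. Right: the collar (598,102) is centred on the gap (597).

Emit:
apply_moves --pt "0 0 2.5" --pt "0 0 2.5" --pt "0 0 2" --pt "0 0 0.9" --pt "0.6 0 0" --pt "0.8 0 0" --pt "0.8 0 0" --pt "0.8 0 0" --twist '[0, 0, 0, 0, 0, 0, 0, 0]'

```text
t: 16.42
tool_pos: [0.6671, 0.0041, 0.0305]
orientation: [1.689, 2.648, 0.001]
force: [0.5, -0.7, 1.1]
opening: 0.0161
gripper_force: 0.7
```

Emit:
apply_moves --pt "0.8 0 0" --pt "1 0 0" --pt "1 0 0" --pt "1 0 0" --pt "1 0 0" --pt "1 0 0" --pt "1 0 0" --pt "1 0 0" --twist '[0, 0, 0, 0, 0, 0, 0, 0]'

```text
t: 17.42
tool_pos: [0.6336, 0.0748, 0.0296]
orientation: [-1.69, -2.648, 0.0]
force: [0.9, -1.1, 2.2]
opening: 0.0162
gripper_force: 1.0
```

```bash
python3 - <<'E'
from plant import robot
import cv2
cv2.imwrite('pics/s6.png',robot.read_camera("wrist")['frame'][...,::-1])
E
```

```text
(no output)
```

View pics/s6.png

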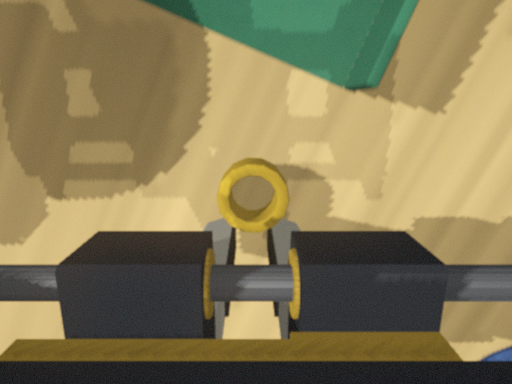

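The collar (253,195) is cradled. The right wall's front corner (~350,88) passes the right finger edge (~298) with about 20 mm to spare. Continuing.

Emit:
apply_moves --pt "1.2 0 0" --pt "1.2 0 0" --pt "1.2 0 0" --pt "1.2 0 0" --pt "1.2 0 0" --pt "1.2 0 0" --pt "1.2 0 0" --pt "1.2 0 0" --twist '[0, 0, 0, 0, 0, 0, 0, 0]'

```text
t: 18.48
tool_pos: [0.5931, 0.162, 0.0296]
orientation: [-1.69, -2.648, 0.0]
force: [-0.1, -0.4, -0.1]
opening: 0.016
gripper_force: 0.3
```

Emit:
apply_moves --pt "1.2 0 0" --pt "1 0 0" --pt "0.6 0 0" --pt "0.4 0 0" --pt "0.2 0 0" --pt "-0.5 0 0" --pt "-1.5 0 0" --pt "-1 0 -1" --twist '[0, 0, 0, 0, 0, 0, 0, 0]'

```text
t: 19.48
tool_pos: [0.5916, 0.1633, 0.0391]
orientation: [-1.69, -2.647, 0.002]
force: [-0.7, 0.3, 0.8]
opening: 0.0162
gripper_force: 0.0
```

Emit:
apply_moves --pt "0 0 -4" --pt "0 0 -5" --pt "-5 0 -3" --pt "-5 0 0" --pt "-5 0 0" --pt "-5 0 0" --pt "-5 0 0" --pt "0 0 0" --twist '[0, 0, 0, 0, 0, 0, 0, 0]'

```text
t: 20.48
tool_pos: [0.6979, -0.0668, 0.1601]
orientation: [1.696, 2.643, -0.001]
force: [-0.6, 0.0, 0.3]
opening: 0.0163
gripper_force: 0.0
```

```bash
python3 - <<'E'
from plant import robot
import cv2,numpy as np
a=robot.read_camera("top")['frame'][130:280,80:320];b=robot.read_camera("scene")['frame']
im=np.hstack([cv2.resize(a,(400,250)),cv2.resize(b[:250],(384,250))])
cv2.imwrite('pics/s7.png',im[...,::-1])
E
```

```text
(no output)
```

View pics/s7.png

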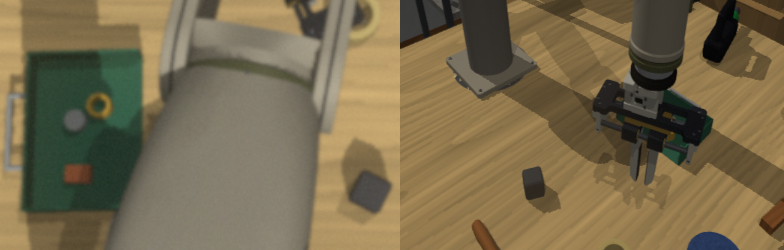

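The slug (75,120), collar (98,105) and block (77,173) all lie flat in the pan, well past its front edge at col 142. The dolly and tape are where they were.

```bash
python3 -c "
from plant import robot
print(robot.close_job())"
```

```text
the job is handed in; nothing more can be done
None
```

I swept the slug, block and collar flat into the scrap pan, each well past its front edge; the tape roll, dolly and file were never touched, and I handed the job in at about 20.5 s of the 67 s allowed.

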